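Unlock the centrifuge and hold its lid open

TASK

The stay of the benchtop centrifuge's lid is broken, so the lid falls shut by itself: slide the red catch fully to its open end (away from the blue knob), then lift the lid by its blue knob and hold it open at 60 degrees so that a colleague can take out the tubes. Never let the lid drop, leave the cup, dropper bottle and dish standing where they are, and finish while still holding the lid at 60 degrees.

Things in the scene. Friction and masses are not known exactly. Their poses are not given: they have to be found in the camera images.
- centrifuge: white benchtop centrifuge, fixed, 200 mm deep (its x) x 240 wide (its y) x 110 high without lid; origin: centre of its underside; its front faces its own -x, z up. A red catch and the lid's blue knob stick out in front. A dark rail bracket under the catch spans y = 21 to 105, x = -152 to -100 mm, top 108 mm up, with small end stops up to 117 mm
- lid (a joint): angle of the lid in rad: 0 = shut (level), grows as the front edge rises, 60 degrees = 1.047, stops at 1.85. The lid is a 12 mm plate with a clear window, 186 mm deep, 240 wide, about 0.4 kg; its hinge has almost no friction, so below about 85 degrees it falls shut when let go. The closed catch bars it
- lid_hinge (a point): middle of the lid's hinge line at the rear of the centrifuge, 90 mm behind its centre and 112 mm above its underside; the hinge line runs along the centrifuge's y
- lid_knob: blue barrel knob on the lid's front edge: cylinder 28 mm in diameter, 24 mm long along the centrifuge's y, flat ends, origin at its centre. It moves with the lid and rolls freely on its own axis; lid shut, it is 225 mm in front of the hinge line (centrifuge's -x), 18 mm above it, and at y = -55 mm. Pinched across its flat ends from above it lets the gripper stay upright
- catch (a joint): slide of the red catch in m along the centrifuge's +y (away from the knob): 0 = closed, 0.036 = fully open at its stop; the lid is free above 0.028. It takes about 2 N to move and stays where it is left
- catch_tab (a point): grip point of the red catch's upright tab, moves with the catch: the tab is 10 mm thick along the centrifuge's y, 20 mm along its x, 42 mm high; this point is on its middle line, 15 mm below its top, 154 mm above the worktop. Below the tab: a red block 26 mm square, top 127 mm above the worktop, and a steel tongue reaching back over the lid's edge
- specimen_cup: white specimen cup with orange screw lid, 47 mm wide, 58 mm high, standing loose on the worktop; origin at the centre of its underside; leave it alone
- dropper_red: small dropper bottle with red collar and black tip, 23 mm wide, 74 mm high, standing loose on the worktop; origin at the centre of its underside; leave it alone
- petri_dish: closed petri dish, 59 mm wide, 15 mm high, lying loose on the worktop; origin at the centre of its underside; leave it alone
- microscope: the big fixed microscope to the right of the centrifuge, in the way of a low sweep across the worktop: reaches 190 mm in front of its origin, 180 mm behind it, 130 mm to either side, with its eyepieces up to about 420 mm above the worktop; origin at its foot. It never moves; pass over it or round it

How it is judged:
By the outcome, as a careful person would: the job done as asked, in the order asked, and still so for the second after the job is handed in, while the arm keeps its last pose, push and grip.
It also fails if it takes over 51 s, if anything falls off the work surface, if the arm or the gripper's body presses on something with over 40 N, if the wrist force passes 120 N, or if a joint passes its speed limit or range.

ROBOT

A 6-joint arm with a two-finger parallel gripper is mounted at the origin on a cart in front of the work surface, level with it; the furniture and walls round the work are solid. World frame = base frame: x ahead of the robot, y to its left, z up, the work surface at z = 0. Lengths are in m, angles in rad, forces in N, time in s.
With the tool pointing down it reaches from about 0.225 to 0.875 m from the base axis. Payload 3.4 kg.
Tool frame: the origin (TCP) lies at the very end of the fingers, on their centre line; the grasp point (between the pads) lies 19 mm behind it; z points along the fingers, y is the line along which they close (so a half turn about z gives the same grasp; the last joint's range is limited). The gripper opens to 85 mm and grips with 20 to 120 N. Pads are 22 mm wide; open, the fingers measure 114 mm over their backs; the gripper's body (76 mm by 85 mm) begins 54 mm behind the grasp point. The pads swing forward as they close: fully open they stand 13 mm farther back than shut.
Start: joints at [-1.425, 0.276, 1.505, -0, 1.361, -0.121], TCP at [0.152, -0.555, 0.231] pointing down, gripper open.
Joint ranges: [-2.89, 2.89], [-0.75, 2.08], [0.22, 2.7], [-1.18, 4.32], [0.11, 2.71], [-2.7, 2.7]. Speed limits (rad/s): [2.57, 2.57, 3.14, 3.14, 3.14, 3.14].

INTERFACE

Orientations are given as a unit quaternion [w, x, y, z].
In Python, from rig import manip, get_image, camera_info gives the robot as it stands. The module is installed in compiled form; this text tells all that it offers.
- The arm moves only by the shell command python3 -m crank 'ROWS' [FORCE]. ROWS is a JSON object of lists of equal length, an entry for each row: "translation": the shift along the tool's x, y, z in mm, a list of three; "roll": the turn about the tool's z in rad; "fingers": the opening, from 0 (shut) to 1 (fully open). A call has 1 to 8 rows; each row shifts and turns the commanded pose from where the row before left it, along the tool's axes as they then stand; what a row does not reach is not made up. A row lasts 1/10 s, in which the tool goes at most 50 mm and 8.59 degrees, less where a joint would pass 70% of its speed; a pose out of reach is approached as far as the arm can. A call is refused whole if a number of a shift passes 50 or a number of a turn 0.15, either way. A call with a gripper value outside its range is refused whole. The fingers move at their own pace and stop on an object; FORCE is the grip in N (left out, the last holds). Time passes only in rows, so rows that do not move let the fingers close. It gives the time, the measured TCP pose, the force, the opening and the grip force at its end, in the units of the state.
- manip.get_state(): the state, without advancing time (a new reading comes with each control period).
- get_image(name): name is "scene" or "top" or "wrist"; returns the picture (480x640x3 uint8, blue, green, red); there is no depth.
- camera_info(name): a dict with "mtx" (3x3 intrinsics, pixels), "rvec" (rotation vector, rad) and "tvec" (3), from world to camera coordinates, as OpenCV has them. Camera axes: x right, y down, z forward; pixel columns grow to the right and rows downward; lengths in m; the calibration is good to about 2 mm. A picture is of the moment at which its call begins: read the wrist's pose just before it. camera_info takes no time and is no camera call; for the wrist camera it gives the pose at the moment of the call.
- manip.sign_off(): hands the job in; it is judged then, once.
The state is a dict: "clock": time; "qpos": joint angles; "qd": joint speeds; "effort": joint torques, N m; "position": TCP position; "ee_rot": TCP orientation; "contact_force": force on the tool from outside, world axes, zero at the start; "moment": the same for the moment, N m; "width": finger opening in m; "gripper_force": force on a finger pad.
Only numpy, scipy, OpenCV 4.12 (cv2) and the standard library are available. Lean on these libraries where they do the work, as an engineer would, in place of code of your own. Each camera call takes 0.05 s, during which the arm holds its last target. There are 200 camera calls.

## Working session

There is one attempt and no reset: what is moved stays moved. The work goes in short steps, Python scripts to look and compute and a shell command to move; the robot and the scene stay as the last step left them, time stands still between calls to the robot, and variables do not carry over. Pictures are saved under pics/ and viewed, at most 13 in all, crops included, and the job is handed in when it is done.

```bash
mkdir -p pics; cat > h.py <<'E'
import numpy as np,cv2
from rig import manip,get_image,camera_info
def ray(info,u,v):
    K=np.array(info["mtx"],float);R=cv2.Rodrigues(np.array(info["rvec"],float))[0];t=np.array(info["tvec"],float).ravel()
    return -R.T@t, R.T@np.linalg.inv(K)@np.array([u,v,1.])
def onz(info,u,v,z):
    c,d=ray(info,u,v);return c+d*(z-c[2])/d[2]
def proj(info,p):
    return cv2.projectPoints(np.array(p,float).reshape(-1,3),np.array(info["rvec"],float),np.array(info["tvec"],float),np.array(info["mtx"],float),None)[0].reshape(-1,2)
def tri(obs):
    A=np.zeros((3,3));b=np.zeros(3)
    for i,(u,v) in obs:
        c,d=ray(i,u,v);d=d/np.linalg.norm(d);M=np.eye(3)-np.outer(d,d);A+=M;b+=M@c
    return np.linalg.solve(A,b)
E
python3 - <<'E'
from h import *
s=manip.get_state();print(s)
a=get_image("scene");b=get_image("top")
cv2.imwrite("pics/scene.png",a);cv2.imwrite("pics/top.png",b)
for n in("scene","top"):
    c,d=ray(camera_info(n),320,240);print(n,c,d)
E
```

```text
{'clock': 0.0, 'qpos': array([-1.42499288e+00,  2.76633211e-01,  1.50617358e+00,  1.87048001e-05,
        1.36069484e+00, -1.20995387e-01]), 'qd': array([-0.00011194,  0.00034158,  0.00071236,  0.00035636,  0.00039944,
       -0.00031498]), 'effort': array([ 1.99781352e-03, -4.16761994e+01, -2.45803767e+01,  3.13265118e-04,
        1.07992798e-02,  1.11660313e-05]), 'position': array([ 0.15152017, -0.55411409,  0.23040181]), 'ee_rot': array([-9.54532213e-04,  9.91115294e-01,  1.33002115e-01, -2.69507600e-06]), 'contact_force': array([-0.55068551, -0.32166734, -0.91048279]), 'moment': array([ 0.01369593,  0.02445465, -0.00764305]), 'gripper_force': 0.0, 'width': 0.08554368452534657}
scene [0.09224388 0.93405316 0.94598889] [ 0.33033988 -0.61058604 -0.72020074]
top [0.25315061 0.24731004 1.32918545] [ 0.18380944  0.00652359 -0.98327691]
```

View pics/scene.png

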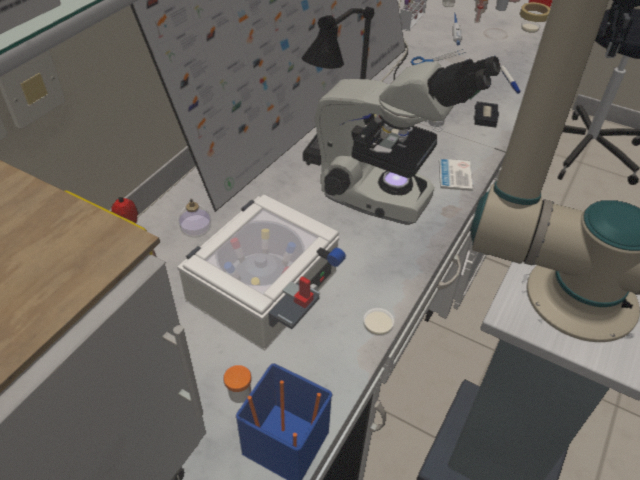

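View pics/top.png

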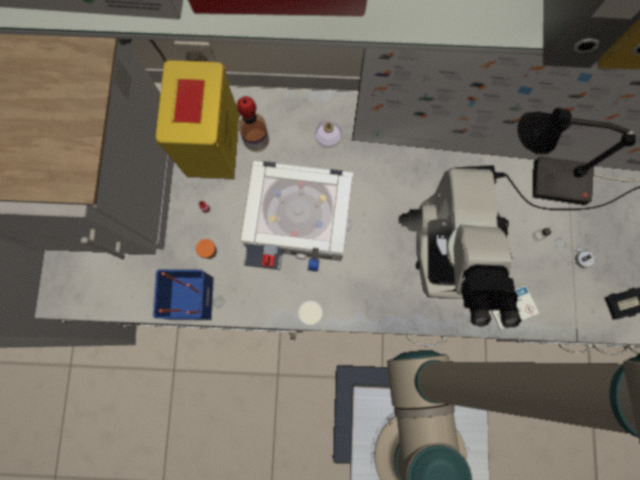

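The scene picture shows the centrifuge with the red catch tab at about (304,288) and the blue knob at (336,256). In the top view they are at (268,258) and (313,265), and the microscope sits between the arm and the centrifuge. Next I'll measure them.

```bash
python3 - <<'E'
from h import *
I={n:camera_info(n) for n in("scene","top")}
im={n:cv2.imread(f"pics/{n}.png") for n in I}
roi={"scene":{"r":(270,260,330,315),"b":(322,240,352,272)},"top":{"r":(240,235,290,275),"b":(300,255,325,275)}}
P={}
for n in I:
  h=cv2.cvtColor(im[n],cv2.COLOR_BGR2HSV)
  for k,(x0,y0,x1,y1) in roi[n].items():
    m=cv2.inRange(h,(105,120,40),(130,255,255)) if k=="b" else (cv2.inRange(h,(0,130,60),(8,255,255))|cv2.inRange(h,(172,130,60),(180,255,255)))
    ys,xs=np.nonzero(m[y0:y1,x0:x1]);P[n,k]=(xs.mean()+x0,ys.mean()+y0);print(n,k,len(xs),P[n,k],xs.min()+x0,xs.max()+x0,ys.min()+y0,ys.max()+y0)
for k in"br":print(k,tri([(I[n],P[n,k]) for n in I]))
print("knob z.13",[onz(I[n],*P[n,"b"],.13) for n in I])
h=cv2.cvtColor(im["top"],cv2.COLOR_BGR2HSV)
m=cv2.inRange(h,(0,0,185),(180,40,255));m[:150]=0;m[265:]=0;m[:,:235]=0;m[:,360:]=0
c=max(cv2.findContours(m,cv2.RETR_EXTERNAL,2)[0],key=cv2.contourArea);q=cv2.boxPoints(cv2.minAreaRect(c));print(q,cv2.contourArea(c))
W=[onz(I["top"],*p,.12) for p in q];print(np.round(W,4))
for n,u,v in(("dish",310,312),("cup",206,248),("eyeL",480,318),("eyeR",520,318),("micL",415,218),):print(n,onz(I["top"],u,v,.0),onz(I["top"],u,v,.4))
x=im["top"][150:330,180:360];cv2.imwrite("pics/c.png",cv2.resize(x,None,fx=3.3,fy=3.3,interpolation=2))
E
```

```text
scene r 179 (np.float64(304.25698324022346), np.float64(291.5586592178771)) 295 323 277 303
scene b 110 (np.float64(336.8636363636364), np.float64(253.5)) 329 343 248 260
top r 124 (np.float64(267.73387096774195), np.float64(260.2983870967742)) 262 274 255 266
top b 79 (np.float64(313.1392405063291), np.float64(264.60759493670884)) 309 317 260 269
b [0.41761511 0.26792999 0.14434345]
r [0.42408178 0.37048979 0.13931997]
knob z.13 [array([0.4228705, 0.2559081, 0.13     ]), array([0.42014871, 0.26834764, 0.13      ])]
[[240.28665 239.9745 ]
 [249.89261 159.52446]
 [352.519   171.77837]
 [342.91306 252.22841]] 7875.0
[[0.4714 0.4386 0.12  ]
 [0.6664 0.4301 0.12  ]
 [0.6464 0.1855 0.12  ]
 [0.453  0.2017 0.12  ]]
dish [0.32066499 0.27302649 0.        ] [0.30034747 0.26528748 0.4       ]
cup [0.46878381 0.54250244 0.        ] [0.40389198 0.45366836 0.4       ]
eyeL [ 0.324089   -0.14419661  0.        ] [ 0.30274107 -0.0263781   0.4       ]
eyeR [ 0.32831355 -0.24216344  0.        ] [ 0.3056943  -0.09486316  0.4       ]
micL [0.5690529  0.01641805 0.        ] [0.47398647 0.0859018  0.4       ]
```

View pics/c.png

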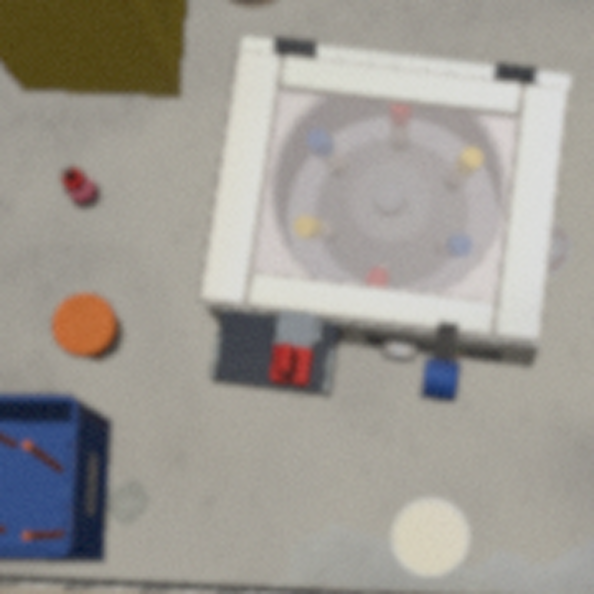

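The crop confirms it: the catch tab is at the left and the knob at the right, with the centrifuge yawed about -4.4°. I'll rise first and align the roll, then pass high over the microscope.

```bash
python3 -m crank '{"translation":[[0,0,-48],[0,0,-48],[0,0,-48],[0,0,-48],[0,0,-48],[0,0,-48],[0,0,0]],"roll":[0.057,0.057,0.057,0.057,0.057,0.057,0],"fingers":[1,1,1,1,1,1,1]}' 40; python3 -c "
from h import *
print(manip.get_state()['qpos'])"
```

```text
clock: 0.8
position: [0.1517, -0.5557, 0.5264]
ee_rot: [0.007, 0.999, -0.038, 0.001]
contact_force: [0.4, 0.4, 0.0]
width: 0.0853
gripper_force: 0.0
[-1.42497260e+00  2.69640177e-01  8.05498512e-01 -3.90285152e-05
  2.05295570e+00  2.21822096e-01]
```

```bash
python3 -m crank '{"translation":[[10,-45,0],[10,-45,0],[10,-45,0],[10,-45,0],[10,-45,0],[10,-45,0],[10,-45,0],[10,-45,0]],"roll":[0,0,0,0,0,0,0,0],"fingers":[1,1,1,1,1,1,1,1]}'
python3 -m crank '{"translation":[[10,-42,0],[10,-42,0],[10,-42,0],[10,-42,0],[10,-42,0],[10,-42,0],[10,-42,0],[10,-42,0]],"roll":[0,0,0,0,0,0,0,0],"fingers":[1,1,1,1,1,1,1,1]}'; python3 -c "
from h import *
print(manip.get_state()['qpos'])"
```

```text
clock: 1.6
position: [0.2583, -0.1997, 0.5185]
ee_rot: [-0.001, 0.999, -0.038, -0.0]
contact_force: [1.7, -0.6, 0.4]
width: 0.0855
gripper_force: 0.0
clock: 2.4
position: [0.3632, 0.1293, 0.5186]
ee_rot: [0.0, 0.999, -0.037, -0.0]
contact_force: [1.1, -0.3, 0.3]
width: 0.0856
gripper_force: 0.0
[ 1.61351573e-01 -4.66777858e-02  1.19581202e+00 -4.68254411e-04
  1.99336565e+00  1.80637727e+00]
```

```bash
python3 -m crank '{"translation":[[4,-38,10],[4,-38,30],[5,-38,35],[5,-38,35],[5,-38,35],[0,0,35],[0,0,0],[0,0,0]],"roll":[0,0,0,0,0,0,0,0],"fingers":[1,1,1,1,1,1,1,1]}'
python3 - <<'E'
from h import *
c=camera_info("wrist");im=get_image("wrist");cv2.imwrite("pics/w1.png",im);print(ray(c,320,240),manip.get_state()["position"])
np.savez("w1.npz",**{k:np.array(c[k]) for k in("mtx","rvec","tvec")})
print(proj(c,[[.42,.268,.13],[.43,.37,.154]]))
E
```

```text
clock: 3.2
position: [0.3995, 0.3106, 0.343]
ee_rot: [0.001, 0.999, -0.038, -0.001]
contact_force: [-0.5, 0.4, 1.7]
width: 0.085
gripper_force: 0.0
(array([0.47693269, 0.30567496, 0.48618788]), array([-0.30335461,  0.03087185, -0.95246032])) [0.40032247 0.31084361 0.34461796]
[[362.63854912 185.4879102 ]
 [260.83087465 186.78414058]]
```

View pics/w1.png

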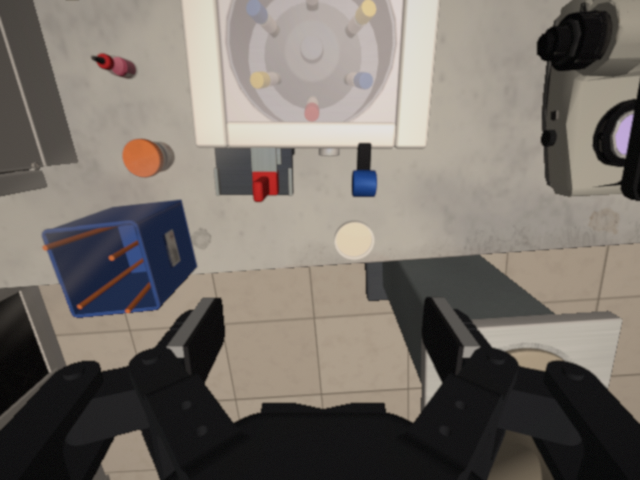

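The wrist view shows the lid edge level in the image, so the roll is aligned. The tab is at about (261,188) and the knob at (365,183). Next I'll measure them precisely.

```bash
python3 - <<'E'
from h import *
c=dict(np.load("w1.npz"));im=cv2.imread("pics/w1.png");h=cv2.cvtColor(im,cv2.COLOR_BGR2HSV)
m=cv2.inRange(h,(105,120,40),(130,255,255));ys,xs=np.nonzero(m[160:205,345:385]);ys+=160;xs+=345
print("knob px",xs.min(),xs.max(),ys.min(),ys.max());k=onz(c,(xs.min()+xs.max())/2,(ys.min()+ys.max())/2,.132);print(k)
m=cv2.inRange(h,(0,130,60),(8,255,255))|cv2.inRange(h,(172,130,60),(180,255,255))
for y in range(166,206,3):
    x=np.nonzero(m[y,240:290])[0]+240
    print(y,x.min() if len(x) else None,x.max() if len(x) else None,h[y,x.min():x.max()+1,2].tolist() if len(x) else "")
for u,v,z in((260,182,.169),(260,198,.169)):print(onz(c,u,v,z))
E
python3 -c "
import cv2
x=cv2.imread('pics/w1.png')[140:220,200:300];cv2.imwrite('pics/w1c.png',cv2.resize(x,None,fx=6,fy=6,interpolation=2))"
```

```text
knob px 353 375 169 195
[0.42384013 0.26665485 0.132     ]
166 None None 
169 None None 
172 253 275 [158, 168, 170, 171, 171, 171, 171, 170, 172, 171, 172, 171, 173, 172, 172, 172, 172, 172, 172, 173, 173, 170, 156]
175 252 277 [130, 163, 177, 179, 180, 179, 180, 178, 176, 172, 169, 168, 167, 169, 173, 177, 180, 183, 183, 184, 184, 184, 180, 166, 130, 92]
178 252 277 [122, 159, 174, 176, 170, 158, 141, 122, 110, 104, 101, 100, 99, 98, 96, 104, 134, 165, 180, 183, 183, 183, 181, 166, 134, 97]
181 252 278 [106, 133, 140, 137, 130, 127, 126, 123, 116, 106, 98, 93, 88, 83, 79, 81, 106, 150, 176, 181, 181, 181, 179, 168, 139, 102, 77]
184 252 278 [110, 142, 163, 174, 178, 180, 182, 178, 166, 144, 112, 86, 77, 76, 75, 78, 102, 145, 172, 180, 180, 180, 179, 168, 142, 105, 78]
187 252 278 [108, 139, 162, 174, 180, 183, 185, 180, 169, 150, 119, 89, 79, 76, 75, 77, 97, 141, 169, 178, 179, 179, 177, 169, 146, 110, 80]
190 253 278 [133, 158, 172, 178, 182, 183, 179, 168, 152, 124, 94, 79, 76, 74, 76, 91, 133, 164, 176, 178, 178, 176, 170, 149, 114, 82]
193 253 277 [127, 155, 170, 176, 179, 180, 177, 169, 153, 128, 97, 80, 76, 75, 79, 102, 140, 164, 172, 173, 173, 172, 167, 149, 115]
196 254 264 [155, 167, 174, 176, 177, 175, 169, 156, 131, 100, 83]
199 254 262 [152, 161, 167, 170, 171, 171, 165, 152, 133]
202 None None 
205 None None 
[0.43660584 0.36729384 0.169     ]
[0.42164826 0.36923966 0.169     ]
```

View pics/w1c.png

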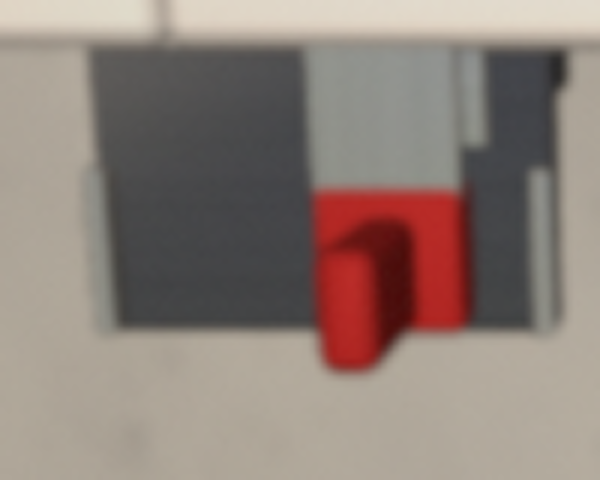

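The crop shows the tab's top face centred at about px (258,192), which puts the tab at about (0.4275, 0.3705). I'll move over it and descend.

```bash
python3 -m crank '{"translation":[[11.3,-30.8,20],[11.3,-30.8,30],[0,0,40],[0,0,40],[0,0,40],[0,0,20],[0,0,0],[0,0,0]],"roll":[0,0,0,0,0,0,0,0],"fingers":[1,1,0.6,0.6,0.6,0.6,0.6,0.6]}' 40
python3 - <<'E'
from h import *
c=camera_info("wrist");im=get_image("wrist");s=manip.get_state();print(s["position"],s["width"])
cv2.imwrite("pics/w2.png",im)
print(proj(c,[[.4275,.3705,.169],s["position"]]))
E
```

```text
clock: 4.05
position: [0.4289, 0.3712, 0.1556]
ee_rot: [-0.001, 0.999, -0.038, 0.002]
contact_force: [0.8, 0.7, 0.4]
width: 0.0511
gripper_force: 0.0
[0.42909646 0.37151962 0.15610349] 0.051350427733163666
[[326.53844399 321.90857076]
 [323.93710001 304.43954381]]
```

View pics/w2.png

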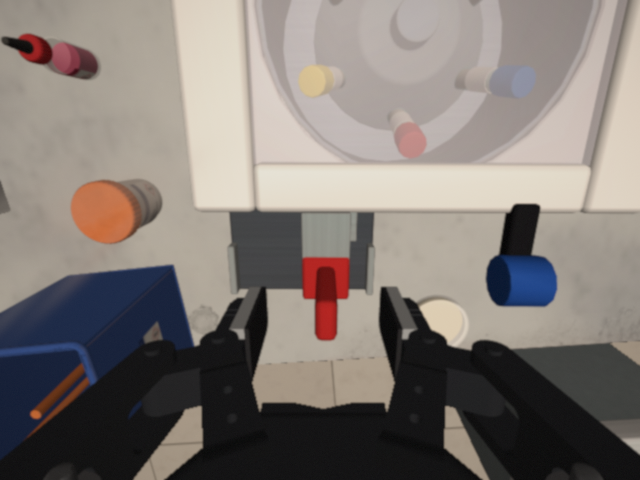

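The tab is centred between the fingers at column 326. I'll lower and grip.

```bash
python3 -m crank '{"translation":[[-1,0,9],[0,0,9],[0,0,0],[0,0,0],[0,0,0],[0,0,0],[0,0,0],[0,0,0]],"roll":[0,0,0,0,0,0,0,0],"fingers":[0.6,0.6,0,0,0,0,0,0]}' 40
```

```text
clock: 4.9
position: [0.426, 0.3708, 0.1353]
ee_rot: [-0.0, 0.999, -0.038, 0.0]
contact_force: [-0.8, -0.1, -0.3]
width: 0.0095
gripper_force: 40.7
```

Gripped (10 mm). Now the slide.

```bash
python3 -m crank '{"translation":[[0,-5,0],[0,-8,0],[0,-8,0],[0,-8,0],[0,-5,0],[0,-3,0],[0,-1.5,0],[0,0,0]],"roll":[0,0,0,0,0,0,0,0],"fingers":[0,0,0,0,0,0,0,0]}' 40
```

```text
clock: 5.7
position: [0.4285, 0.4027, 0.1352]
ee_rot: [0.007, 0.999, -0.036, -0.0]
contact_force: [0.9, -17.9, 9.8]
width: 0.0092
gripper_force: 42.3
```

```bash
python3 -m crank '{"translation":[[0,0,0],[0,0,0]],"roll":[0,0],"fingers":[0,0]}'; python3 - <<'E'
from h import *
c=camera_info("wrist");im=get_image("wrist");s=manip.get_state();print(s["position"],s["contact_force"],s["moment"])
cv2.imwrite("pics/w3.png",im[180:360,200:440].repeat(3,0).repeat(3,1))
E
```

```text
clock: 5.9
position: [0.4285, 0.4027, 0.1352]
ee_rot: [0.007, 0.999, -0.037, -0.0]
contact_force: [0.7, -17.5, 9.4]
width: 0.0096
gripper_force: 42.2
[0.42851867 0.40268258 0.13523576] [  0.09099507 -17.93543323   8.33959959] [-2.83661369 -0.15130593 -0.11126389]
```

View pics/w3.png

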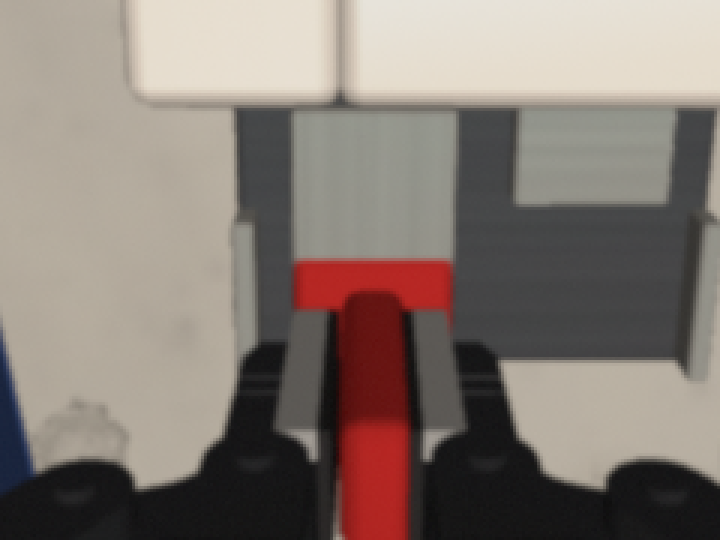

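```bash
python3 - <<'E'
from h import *
a=get_image("scene")[230:430,200:400];b=get_image("top")[200:330,140:340]
a=cv2.resize(a,(400,400),interpolation=2);b=cv2.resize(b,(400,260),interpolation=2);b=np.vstack([b,np.zeros((140,400,3),np.uint8)])
cv2.imwrite("pics/st.png",np.hstack([a,b]))
E
```

```text
(no output)
```

View pics/st.png

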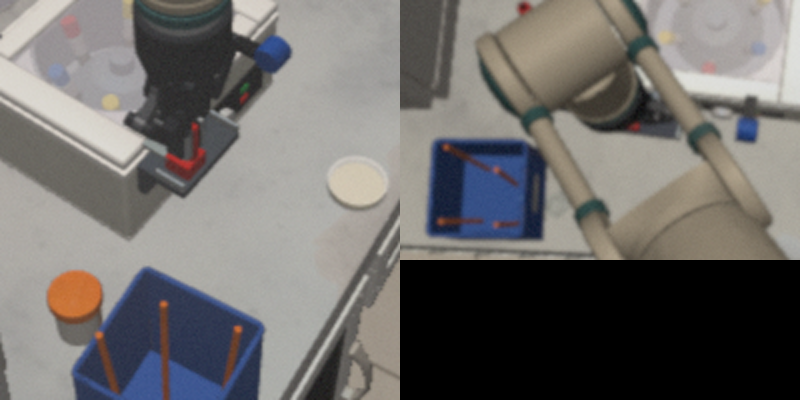

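The pictures show that the gripper is clear of the rack and that the block is near its end. I'll push a little more to tell a hard stop from friction.

```bash
python3 -m crank '{"translation":[[0,-1.5,0],[0,-1.5,0],[0,0,0]],"roll":[0,0,0],"fingers":[0,0,0]}' 60
```

```text
clock: 6.35
position: [0.4285, 0.4029, 0.1352]
ee_rot: [0.01, 0.999, -0.036, -0.001]
contact_force: [0.3, -23.6, 12.4]
width: 0.0091
gripper_force: 63.2
```

```bash
python3 -m crank '{"translation":[[0,0,0],[0,0,0],[0,4,0],[0,4,-20],[0,0,-35],[0,0,-35],[0,0,0],[0,0,0]],"roll":[0,0,0,0,0,0,0,0],"fingers":[0.6,0.6,0.6,0.6,0.6,0.6,0.6,0.6]}' 60
python3 - <<'E'
from h import *
c=camera_info("wrist");im=get_image("wrist");s=manip.get_state();print(s["position"],s["contact_force"])
np.savez("w4.npz",**{k:np.array(c[k]) for k in("mtx","rvec","tvec")})
cv2.imwrite("pics/w4.png",im)
print(proj(c,[[.432,.403,.169],[.432,.403,.127]]))
E
```

```text
clock: 7.15
position: [0.4286, 0.4051, 0.2258]
ee_rot: [-0.001, 0.999, -0.037, 0.001]
contact_force: [0.1, -0.1, -0.7]
width: 0.0512
gripper_force: 0.0
[0.42796326 0.40446865 0.22453157] [-0.07386965 -0.76141797  0.47807249]
[[327.3144677  255.43532118]
 [326.77663489 235.95201931]]
```

View pics/w4.png

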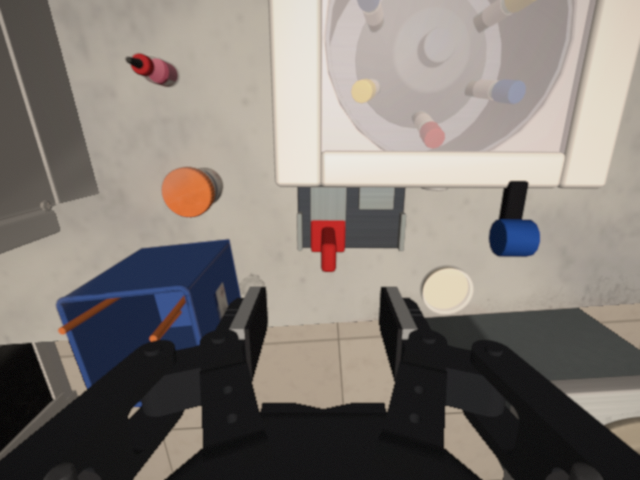

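The view shows the block at about px 311–345 on a bracket spanning 298–406, with the knob at about (514,238). I'll compute the catch travel in the centrifuge frame.

```bash
python3 - <<'E'
from h import *
for f,box in(("w1",(240,160,290,205)),("w4",(300,205,356,275))):
  c=dict(np.load(f+".npz"));im=cv2.imread(f"pics/{f}.png");h=cv2.cvtColor(im,cv2.COLOR_BGR2HSV);g=im.max(2).astype(int)
  m=cv2.inRange(h,(0,130,60),(8,255,255))|cv2.inRange(h,(172,130,60),(180,255,255))
  x0,y0,x1,y1=box
  rows=[(y,np.nonzero(m[y,x0:x1])[0]+x0) for y in range(y0,y1)]
  rows=[(y,x.min(),x.max()) for y,x in rows if len(x)>5]
  y,a,b=rows[1];print(f,"block rear row",y,a,b,(onz(c,a,y,.127)+onz(c,b+1,y,.127))/2)
  y,a,b=rows[-2];print(" tab front row",y,a,b,(onz(c,a,y,.169)+onz(c,b+1,y,.169))/2)
  m=cv2.inRange(h,(105,120,40),(130,255,255));X=(345,385) if f=="w1" else (480,550);Y=(160,205) if f=="w1" else (210,265)
  ys,xs=np.nonzero(m[Y[0]:Y[1],X[0]:X[1]]);xs+=X[0];ys+=Y[0];print(" knob",xs.min(),xs.max(),ys.min(),ys.max())
  for r in range(ys.min(),ys.max()+1,4):
    q=xs[ys==r];print("  ",r,q.min(),q.max(),im[r,q.min():q.max()+1,0].tolist())
E
```

```text
w1 block rear row 173 252 277 [0.44019842 0.36902437 0.127     ]
 tab front row 199 254 262 [0.4208051  0.37077649 0.169     ]
 knob 353 375 169 195
   169 358 364 [51, 49, 50, 50, 51, 49, 49]
   173 354 374 [108, 119, 122, 121, 121, 120, 120, 120, 120, 120, 119, 119, 117, 117, 116, 116, 115, 115, 115, 114, 114]
   177 353 375 [87, 116, 133, 138, 138, 139, 139, 139, 138, 138, 138, 137, 137, 136, 137, 136, 136, 136, 135, 135, 134, 134, 133]
   181 353 375 [86, 120, 140, 146, 148, 149, 149, 150, 152, 152, 154, 155, 155, 157, 157, 157, 157, 158, 158, 157, 158, 155, 150]
   185 353 375 [85, 116, 135, 141, 142, 144, 144, 145, 146, 146, 148, 149, 149, 151, 151, 153, 154, 156, 157, 157, 159, 159, 155]
   189 353 375 [82, 105, 117, 121, 121, 123, 122, 123, 123, 124, 125, 125, 125, 125, 127, 127, 127, 128, 129, 129, 131, 131, 132]
   193 353 374 [78, 87, 92, 94, 95, 95, 95, 96, 97, 98, 99, 99, 100, 100, 101, 101, 102, 102, 103, 103, 103, 105]
w4 block rear row 222 311 344 [0.442642  0.4013462 0.127    ]
 tab front row 270 323 333 [0.42211883 0.40293915 0.169     ]
 knob 490 538 218 255
   218
[... 1306 characters left out ...]
45, 144, 144, 144, 144, 145, 145, 145, 145, 146, 146, 145, 146, 146, 146, 146, 147, 146]
   246 492 537 [54, 51, 52, 52, 52, 52, 52, 52, 52, 53, 54, 54, 64, 87, 112, 126, 130, 131, 132, 132, 132, 132, 133, 133, 134, 134, 134, 135, 135, 134, 136, 135, 136, 136, 135, 136, 137, 136, 137, 138, 137, 137, 138, 138, 137, 139]
   250 493 535 [58, 51, 52, 52, 53, 53, 52, 53, 54, 57, 68, 88, 106, 113, 117, 118, 119, 120, 119, 120, 121, 120, 122, 121, 122, 122, 123, 122, 123, 124, 124, 124, 124, 125, 125, 125, 125, 125, 126, 127, 127, 128, 129]
   254 498 531 [55, 57, 62, 68, 78, 87, 90, 91, 92, 93, 92, 93, 94, 94, 96, 95, 96, 95, 97, 97, 97, 99, 98, 99, 99, 101, 100, 101, 102, 102, 104, 105, 107, 110]
```

```bash
python3 - <<'E'
from h import *
ey=np.array([.075,.997,0])
for f,r,rr,kb in(("w1",165,(205,305),(354,376,181)),("w4",205,(285,420),(506.5,539,236))):
  c=dict(np.load(f+".npz"));im=cv2.imread(f"pics/{f}.png").astype(float).mean(2)
  p=im[r-3:r+4,rr[0]:rr[1]].mean(0);d=np.diff(p);i,j=d[:40].argmin(),len(d)-40+d[-40:].argmax()
  L,R=onz(c,rr[0]+i+1,r,.108),onz(c,rr[0]+j+1,r,.108)
  print(f,rr[0]+i,rr[0]+j,L@ey-R@ey,"bracket mid",(L+R)@ey/2)
  k=(onz(c,kb[0],kb[2],.143)+onz(c,kb[1],kb[2],.143))/2;print(" knob",k,k@ey,"len",(onz(c,kb[0],kb[2],.143)-onz(c,kb[1],kb[2],.143))@ey)
for p in([.430,.3705,0],[.432,.403,0]):print("tab",np.array(p)@ey)
E
```

```text
w1 215 292 0.08420788189000977 bracket mid 0.4151759718889389
 knob [0.42641743 0.26682375 0.143     ] 0.29800458217111236 len 0.022142667613511732
w4 297 403 0.08283938323033169 bracket mid 0.41520931503399616
 knob [0.42688047 0.26695407 0.143     ] 0.2981692417824927 len 0.022544803623334688
tab 0.4016385
tab 0.43419100000000005
```

The bracket geometry puts the tab at local y≈82, and the force shows a hard stop. To be sure, I'll push the tab from the knob side with shut fingers.

```bash
python3 -m crank '{"translation":[[0,15,0],[0,15,10],[0,0,20],[0,0,28],[0,0,28],[0,0,0],[0,0,0]],"roll":[0,0,0,0,0,0,0],"fingers":[0,0,0,0,0,0,0]}' 60
python3 -m crank '{"translation":[[0,-4,0],[0,-4,0],[0,-2,0],[0,-2,0],[0,-2,0],[0,0,0]],"roll":[0,0,0,0,0,0],"fingers":[0,0,0,0,0,0]}' 60
```

```text
clock: 7.9
position: [0.4256, 0.3733, 0.1384]
ee_rot: [0.001, 0.999, -0.038, -0.001]
contact_force: [0.4, -0.3, -0.3]
width: 0.0002
gripper_force: 0.0
clock: 8.5
position: [0.4277, 0.384, 0.1407]
ee_rot: [0.004, 0.999, -0.037, 0.001]
contact_force: [1.0, -12.3, 8.5]
width: 0.0005
gripper_force: 6.6
```

The tab resists at the same spot, so the catch is fully open. Moving to the knob.

```bash
python3 -m crank '{"translation":[[0,10,0],[0,0,-40],[0,0,-30],[2,40,0],[2,40,0],[2,30,0],[0,0,0],[0,0,0]],"roll":[0,0,0,0,0,0,0,0],"fingers":[0,0,0,0,0.6,0.6,0.6,0.6]}' 60
python3 - <<'E'
from h import *
c=camera_info("wrist");im=get_image("wrist");s=manip.get_state();print(s["position"],s["ee_rot"],s["width"])
h=cv2.cvtColor(im,cv2.COLOR_BGR2HSV)
m=cv2.inRange(h,(105,120,40),(130,255,255));m[:,:250]=0;m[:,420:]=0
n,l,st,ce=cv2.connectedComponentsWithStats(m);i=1+st[1:,4].argmax();x,y,w,hh,a=st[i];print(st[i])
print(onz(c,x,y+hh/2,.14),onz(c,x+w,y+hh/2,.14),onz(c,x+w/2,y+hh/2,.131))
m=cv2.inRange(h,(0,130,60),(8,255,255))|cv2.inRange(h,(172,130,60),(180,255,255));m[:200]=0
n,l,st,ce=cv2.connectedComponentsWithStats(m);i=1+st[1:,4].argmax();x,y,w,hh,a=st[i];print("red",st[i],onz(c,x+w/2,y+1,.127))
cv2.imwrite("pics/w5.png",im)
E
```

```text
clock: 9.3
position: [0.4246, 0.2684, 0.2097]
ee_rot: [-0.001, 0.999, -0.038, 0.001]
contact_force: [0.7, 0.5, -0.1]
width: 0.0509
gripper_force: 0.0
[0.42464011 0.26889156 0.20956719] [-8.90901517e-04  9.99284437e-01 -3.78088916e-02  5.55175929e-04] 0.051308684346840654
[ 310  233   34   39 1285]
[0.4261572  0.27787988 0.14      ] [0.42446058 0.25530727 0.14      ] [0.42208668 0.26674798 0.131     ]
red [  88  228   76   65 2593] [0.44831812 0.40440166 0.127     ]
```

```bash
python3 -m crank '{"translation":[[-1,1,20],[-1,1,40],[0,0,30],[0,0,8],[0,0,0],[0,0,0],[0,0,0],[0,0,0]],"roll":[0,0,0,0,0,0,0,0],"fingers":[0.6,0.6,0.6,0.6,0.2,0,0,0]}' 80
python3 - <<'E'
from h import *
im=get_image("wrist");cv2.imwrite("pics/w6.png",im)
E
```

```text
clock: 10.15
position: [0.423, 0.2662, 0.1123]
ee_rot: [-0.0, 0.999, -0.037, 0.001]
contact_force: [0.5, -4.1, 0.9]
width: 0.0231
gripper_force: 78.5
```

View pics/w6.png

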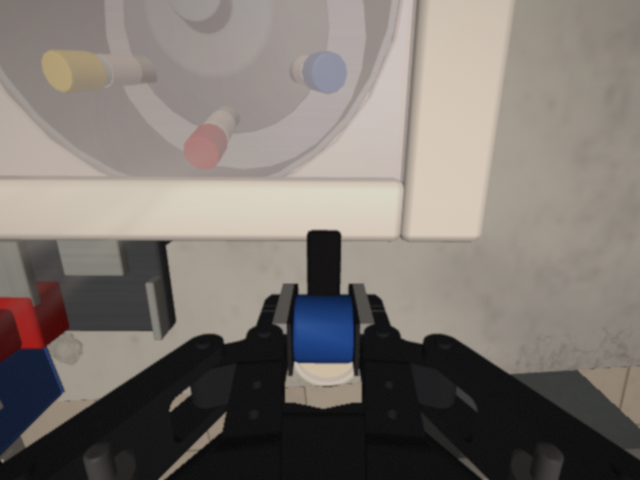

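The view shows the knob pinched centrally across its ends at (323,328). Working out the arc.

```bash
python3 -c "
import numpy as np
t=np.radians(np.r_[0,1.5,4,7.5,11.5,15.5,19.5,23.5,27.5,31.5,35.5,39.5,43.5,47.5,51.5,55,58,60]);a=np.arctan2(18,225);r=np.hypot(18,225)
x=225-r*np.cos(a+t);z=r*np.sin(a+t)-18
print(np.c_[np.degrees(t)[1:],np.diff(x),-np.diff(z)].round(1).tolist(),x[-1],z[-1])"
```

```text
[[1.5, 0.5, -5.9], [4.0, 1.3, -9.8], [7.5, 2.5, -13.6], [11.5, 3.8, -15.3], [15.5, 4.9, -15.0], [19.5, 5.9, -14.6], [23.5, 6.9, -14.2], [27.5, 7.9, -13.6], [31.5, 8.8, -13.1], [35.5, 9.7, -12.4], [39.5, 10.6, -11.7], [43.5, 11.3, -10.9], [47.5, 12.1, -10.1], [51.5, 12.8, -9.2], [55.0, 11.7, -7.3], [58.0, 10.3, -5.7], [60.0, 7.1, -3.5]] 128.08845726811987 185.85571585149867
```

```bash
python3 -m crank '{"translation":[[0.5,0,-5.9],[1.3,0,-9.8],[2.5,0,-13.6],[3.8,0,-15.3],[4.9,0,-15],[0,0,0]],"roll":[0,0,0,0,0,0],"fingers":[0,0,0,0,0,0]}' 80
```

```text
clock: 10.8
position: [0.4364, 0.2651, 0.1732]
ee_rot: [-0.0, 0.999, -0.038, 0.002]
contact_force: [1.8, -4.2, -2.8]
width: 0.0225
gripper_force: 78.6
```

The lid is rising with little force. Continuing.

```bash
python3 -m crank '{"translation":[[5.9,0,-14.6],[6.9,0,-14.2],[7.9,0,-13.6],[8.8,0,-13.1],[9.7,0,-12.4],[10.6,0,-11.7],[0,0,0]],"roll":[0,0,0,0,0,0,0],"fingers":[0,0,0,0,0,0,0]}' 80
python3 -m crank '{"translation":[[11.3,0,-10.9],[12.1,0,-10.1],[12.8,0,-9.2],[11.7,0,-7.3],[10.3,0,-5.7],[7.1,0,-3.5],[0,0,0],[0,0,0]],"roll":[0,0,0,0,0,0,0,0],"fingers":[0,0,0,0,0,0,0,0]}' 80
python3 - <<'E'
from h import *
s=manip.get_state();p=s["position"];d=p-np.array([.423,.2662,.1123]);ex=np.array([.997,-.075,0]);print(d@ex,d[2],s["contact_force"],s["qpos"])
print("angle",np.degrees(np.arctan2(d[2]+.018,.225-d@ex))-4.574)
cv2.imwrite("pics/fin.png",get_image("scene")[130:430,130:430].repeat(2,0).repeat(2,1))
E
```

```text
clock: 11.5
position: [0.4857, 0.2611, 0.2515]
ee_rot: [0.0, 0.999, -0.038, 0.001]
contact_force: [-0.4, -3.2, -1.6]
width: 0.0232
gripper_force: 80.1
clock: 12.3
position: [0.5484, 0.2561, 0.2971]
ee_rot: [0.001, 0.999, -0.038, -0.001]
contact_force: [-2.3, -4.2, 2.2]
width: 0.0227
gripper_force: 82.0
0.12580667182761335 0.1848177223178215 [-2.25848246 -4.1554456   2.24276283] [ 3.22089612e-01  2.96393266e-01  1.31496459e+00 -1.52130215e-04
  1.53276827e+00  1.96822113e+00]
angle 59.36384182966482
```

View pics/fin.png

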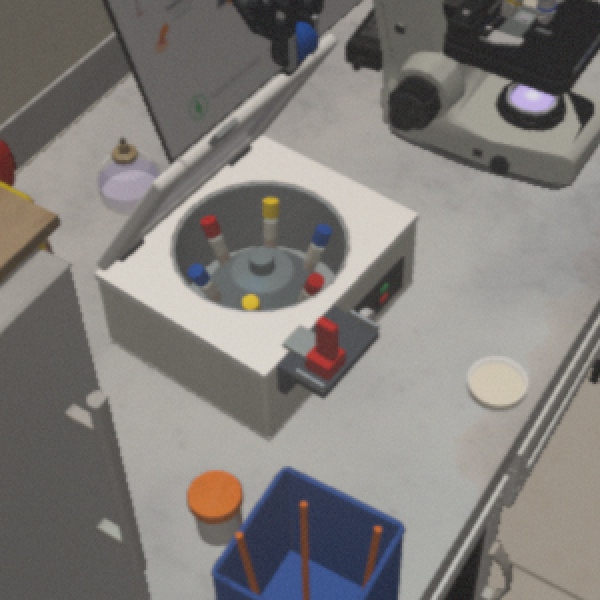

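The lid is open at about 59.4° by both the TCP displacement and its absolute height. A small trim brings it to 60°, then I hand in.

```bash
python3 -m crank '{"translation":[[2.1,0,-1],[0,0,0],[0,0,0],[0,0,0]],"roll":[0,0,0,0],"fingers":[0,0,0,0]}' 80
python3 - <<'E'
from h import *
s=manip.get_state();p=s["position"];d=p-np.array([.423,.2662,.1123]);ex=np.array([.997,-.075,0])
a=np.degrees(np.arctan2(d[2]+.018,.225-d@ex))-4.574;print("angle",a,s["contact_force"],s["gripper_force"],abs(s["qd"]).max())
if abs(a-60)<1: print(manip.sign_off())
E
```

```text
clock: 12.75
position: [0.5502, 0.256, 0.298]
ee_rot: [0.001, 0.999, -0.038, -0.001]
contact_force: [-2.8, -4.8, 2.5]
width: 0.023
gripper_force: 81.9
angle 59.87033324351647 [-2.79625251 -4.8321119   2.54746664] 81.86502456665039 0.0015419386973458387
the job is handed in; nothing more can be done
None
```

I handed the job in with the arm still holding the lid by its blue knob at about 60° (59.9° from the arm's position) and the red catch against its open stop; I measured about 32 mm of catch travel, not the nominal 36 mm, but two separate pushes met a hard stop at the same place.

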